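# Slide the tall shaker into its dock

### The arm

A 6-joint arm with a two-finger parallel gripper is mounted at the origin on the work surface. World frame = base frame: x ahead of the robot, y to its left, z up, the work surface at z = 0. Lengths are in m, angles in rad, forces in N, time in s.
With the tool pointing down it reaches from about 0.325 to 0.9 m from the base axis. Payload 6.1 kg.
Tool frame: the origin (TCP) lies midway between the tips of the shut fingers; the grasp point (between the pads) lies 19 mm behind it (robot.hold_point_z is the distance from the TCP to the grasp point, in m); z points along the fingers, y is the line along which they close (so a half turn about z gives the same grasp; the last joint's range is limited). The gripper opens to 85 mm and grips with 20 to 120 N. Pads are 22 mm wide; open, the fingers measure 114 mm over their backs; the gripper's body (76 mm by 85 mm) begins 54 mm behind the grasp point. The pads swing forward as they close: fully open they stand 13 mm farther back than shut.
Start: joints at [1.136, 0.22, 1.526, -0, 1.395, -0.126], TCP at [0.19, 0.595, 0.231] pointing down, gripper open.
Joint ranges: [-2.98, 2.98], [-0.91, 2.08], [0.09, 2.57], [-1.24, 4.39], [0.2, 2.65], [-2.68, 2.68]. Speed limits (rad/s): [2.57, 2.57, 3.01, 3.14, 3.14, 3.14].

### API

Orientations are given as a rotation vector (axis times angle).
In Python, from rig import readout, eyes, robot, recognise, silhouettes, landmark_of gives the robot as it stands.
- The arm moves only by the shell command python3 -m crank 'ROWS' [OPENING] [FORCE]. ROWS is JSON, a list of rows, each a list of 2 entries, a list of its own where there are three numbers: the shift along the tool's x, y, z in cm, then the turn, a rotation vector about the tool's x, y, z in rad. In form: [[[tx, ty, tz], [ax, ay, az]], ...]. A call has 1 to 12 rows; each row is the pose to reach, as a shift and turn from the pose commanded when the call began, along the tool's axes at that moment; what a row does not reach only later rows make up. A row lasts 1/12 s, in which the tool goes at most 41.7 mm and 7.16 degrees, less where a joint would pass 70% of its speed; a pose out of reach is approached as far as the arm can. A call with a gripper value outside its range is refused whole. OPENING is the opening, from -1 (shut) to 1 (fully open), set as the call begins (- or left out, the last holds). The fingers move at their own pace and stop on an object; FORCE is the grip in N (left out, the last holds). Time passes only in rows, so rows that repeat a pose let the fingers close. It gives the time, the measured TCP pose, the force, the opening and the grip force at its end, in the units of the state.
- readout.get_state(): the state, without advancing time (a new reading comes with each control period).
- eyes.read_camera(name): name is "scene" or "top"; returns a dict with "image" (400x640x3 uint8, red, green, blue), "range_z" (400x640 float32, m along the optical axis (not along the pixel's ray), 0 where there is no reading), "K" (3x3 intrinsics, pixels), "D" ([k1, k2, p1, p2, k3] as OpenCV has them; the pictures are not rectified), "rvec" (rotation vector, rad) and "tvec" (3), from world to camera coordinates, as OpenCV has them. Camera axes: x right, y down, z forward; pixel columns grow to the right and rows downward; lengths in m; the calibration is good to about 2 mm. A picture is of the moment at which its call begins.
- robot.finish_job(): hands the job in; it is judged then, once.
Trained networks look in a picture, given as the dict that the camera call returned (one of the last four; its "shot" number tells which), for a name from the list of things; names that differ only in an ending like _2 or _b are one class to them, and where a whole thing is asked for, a point or a joint stands for the part that bears it (a point fixed in the world has none). Each returns a list of dicts, best first, with "score" (0 to 1); they miss things now and then, are a little off and sometimes report something else, mostly with a low value. They report only what shows in the picture. A call takes as long as a camera call. They do not tell look-alikes from the thing itself.
- recognise(label, picture): "extent" ([left, top, width, height] as shares, 0 to 1, of the picture: columns of its width, rows of its height, round what is visible of it).
- silhouettes(label, picture): "mask" (400x640 bool, what is visible of it) and "extent" ([left, top, width, height] as shares, 0 to 1, of the picture: columns of its width, rows of its height, round what is visible of it).
- landmark_of(label, picture): "xy" ([column, row] as shares, 0 to 1, of the picture: columns of its width, rows of its height: a listed point, or the origin of a listed thing).
The state is a dict: "time": time; "qpos": joint angles; "qd": joint speeds; "joint_torque": joint torques, N m; "tool_pos": TCP position; "tcp_rot": TCP orientation; "wrist_force": force on the tool from outside, world axes, zero at the start; "moment": the same for the moment, N m; "width": opening from 0.0 (shut) to 1.0 (fully open); "grip_force": force on a finger pad.
Only numpy, scipy, OpenCV 4.12 (cv2) and the standard library are available. Lean on these libraries where they do the work, as an engineer would, in place of code of your own. Each camera call takes 0.05 s, during which the arm holds its last target. There are 200 camera calls.

### The job

Push the tall stainless shaker bottle across the table into the empty orange U-shaped dock, until it stands right up against the dock's back rail. Slide it along the table top, upright all the way (pushing low on its body keeps it from tipping); do not lift it or topple it. Leave everything else on the table where it is, and finish clear of the bottle.

Things in the scene. Friction and masses are not known exactly. Their poses are not given: they have to be found in the camera images.
- shaker: Stainless shaker bottle, black rubber foot band (lowest 55 mm), black domed lid held by a red clip; loose, upright, round, 84 mm across foot and lid (82 mm between), 240 mm tall, 0.35 to 0.7 kg. Pushed below about 40 mm it slides on the table, pushed at mid height or above it tips. Origin: centre of its underside, z up.
- dock_orange: Orange U-shaped dock screwed to the table: three rails 30 mm high, no floor. Origin: on the table top in mid bay. x axis: level, from the open mouth (towards the robot) to the back rail, whose inner face is at x = +45 mm. Side rails: inner faces at y = -52 and +52 mm from x = -55 mm on; before that they flare to x = -86 mm, 155 mm wide outside. A bottle at the back has its centre at x = +3 mm.
- dock_white: White dock of the same shape, size and axes as the orange one, screwed to the table beside it (left or right); it holds the jar. Not to be used.
- jar: Glass jar with an aluminium twist lid, 80 mm across, 112 mm tall, standing in the white dock. Origin: centre of its underside. Leave alone.
- dumbbell: Teal vinyl hex dumbbell lying on the table, 176 mm long (its x axis), heads 70 to 81 mm across. Origin: on the table under its middle. Leave alone.
- grip_ring: Black silicone grip ring lying flat, 72 mm across, 18 mm high. Origin: centre of its underside. Leave alone.
- stick: Wooden massage stick lying on the table, 400 mm long (its x axis), 26 mm thick. Origin: on the table under its middle. Leave alone.
- tub: Black tub with a yellow band and a red lid, 122 mm across, 150 mm tall, at the back of the table. Origin: centre of its underside. Leave alone.
- chalk_tin: Low aluminium tin with a blue band, 69 mm across, 52 mm tall, to the robot's left. Origin: centre of its underside. Leave alone.
Not all that is in view belongs to the job. Several things have the shape of the dock_orange; the one meant has the colours described above. Leave any purple look-alike of the shaker alone.

How it is judged:
By the outcome, as a careful person would: the job done as asked, in the order asked, and still so for the second after the job is handed in, with the robot touching nothing.
It also fails if it takes over 58 s, if anything falls off the work surface, if the arm or the gripper's body presses on something with over 40 N, if the wrist force passes 120 N, or if a joint passes its speed limit or range.

## Working session

There is one attempt and no reset: what is moved stays moved. The work goes in short steps, Python scripts to look and compute and a shell command to move; the robot and the scene stay as the last step left them, time stands still between calls to the robot, and variables do not carry over. Pictures are saved under pics/ and viewed, at most 10 in all, crops included, and the job is handed in when it is done.

```bash
ls; mkdir -p pics
cat > h.py <<'E'
import numpy as np, cv2
from rig import readout, eyes, robot, recognise, silhouettes, landmark_of
def cloud(p):
    # world xyz per pixel
    h,w=p["range_z"].shape
    v,u=np.mgrid[0:h,0:w]
    pts=cv2.undistortPoints(np.stack([u,v],-1).reshape(-1,1,2).astype(np.float64),p["K"],np.array(p["D"]))[:,0]
    z=p["range_z"].reshape(-1,1)
    c=np.hstack([pts*z,z])
    R=cv2.Rodrigues(np.array(p["rvec"],float))[0]
    W=(c-np.array(p["tvec"]).reshape(1,3))@R
    W[z[:,0]<=0]=np.nan
    return W.reshape(h,w,3)
def save(n,im): cv2.imwrite(f"pics/{n}.png",np.ascontiguousarray(im[...,::-1]))
E
cat > a.py <<'E'
from h import *
for n in ("scene","top"):
    p=eyes.read_camera(n); save(n,p["image"]); W=cloud(p)
    np.savez(f"{n}.npz",W=W,im=p["image"])
    for l in ["shaker","dock_orange","dock_white","jar","dumbbell","grip_ring","stick","tub","chalk_tin"]:
        for s in silhouettes(l,p)[:3]:
            m=s["mask"]; q=W[m]; q=q[~np.isnan(q[:,0])]
            e=np.array(s["extent"])*[640,400,640,400]
            print(n,l,round(s["score"],2),e.round().astype(int),np.nanpercentile(q,[3,50,97],axis=0).round(3).tolist() if len(q) else None)
print(readout.get_state())
E
python3 a.py
```

```text
pics
scene shaker 0.82 [321 147  27  65] [[0.468, -0.036, 0.011], [0.507, -0.01, 0.14], [0.519, 0.033, 0.239]]
scene shaker 0.58 [286 133  29  69] [[0.328, -0.098, 0.002], [0.375, -0.069, 0.131], [0.386, -0.025, 0.24]]
scene dock_orange 0.7 [225 249  66  52] [[0.641, -0.397, 0.002], [0.746, -0.324, 0.024], [0.772, -0.253, 0.032]]
scene dock_orange 0.61 [347 144  39  26] [[0.154, 0.211, -0.001], [0.277, 0.263, 0.02], [0.303, 0.353, 0.032]]
scene dock_white 0.91 [290 228  58  47] [[0.598, -0.188, -0.0], [0.722, -0.143, 0.024], [0.737, -0.056, 0.032]]
scene dock_white 0.28 [362 211  58  40] [[0.593, 0.052, 0.0], [0.701, 0.103, 0.021], [0.735, 0.181, 0.032]]
scene jar 0.84 [306 218  34  45] [[0.626, -0.161, 0.001], [0.695, -0.133, 0.082], [0.712, -0.068, 0.114]]
scene jar 0.72 [439 184  45  58] [[0.698, 0.273, 0.01], [0.769, 0.305, 0.112], [0.799, 0.376, 0.152]]
scene dumbbell 0.79 [407 170  46  34] [[0.439, 0.315, 0.001], [0.498, 0.363, 0.048], [0.594, 0.413, 0.073]]
scene grip_ring 0.52 [203 233  24  18] [[0.469, -0.437, 0.002], [0.51, -0.406, 0.016], [0.533, -0.374, 0.021]]
scene stic
[... 1870 characters left out ...]
 0.017], [0.531, -0.373, 0.024]]
{'time': 1.0, 'qpos': array([ 1.13591539e+00,  2.20383562e-01,  1.52647645e+00, -1.20308314e-05,
        1.39472338e+00, -1.26106127e-01]), 'qd': array([ 0.00157313, -0.0015292 , -0.00133719, -0.00039034,  0.00178362,
        0.00018504]), 'joint_torque': array([-2.46915124e-04, -4.96863306e+01, -3.89742315e+01,  2.19387994e-05,
        5.98635197e-04, -8.61609749e-06]), 'tool_pos': array([0.18994204, 0.59543526, 0.23132232]), 'tcp_rot': array([4.83092421e-01, 3.10421302e+00, 8.83909199e-06]), 'wrist_force': array([-0.72085498,  0.26349706,  0.16699899]), 'moment': array([ 0.05783364,  0.02479135, -0.07124271]), 'grip_force': 0.0, 'width': 1.0032177959027173}
```

Run:
```python
import cv2
a=cv2.imread('pics/top.png')[90:330,120:500]; cv2.imwrite('pics/topc.png',cv2.resize(a,None,fx=2.1,fy=2.1,interpolation=cv2.INTER_CUBIC))
a=cv2.imread('pics/scene.png')[120:310,150:500]; cv2.imwrite('pics/scenec.png',cv2.resize(a,None,fx=2.2,fy=2.2,interpolation=cv2.INTER_CUBIC))
```

```text
(no output)
```

View pics/topc.png

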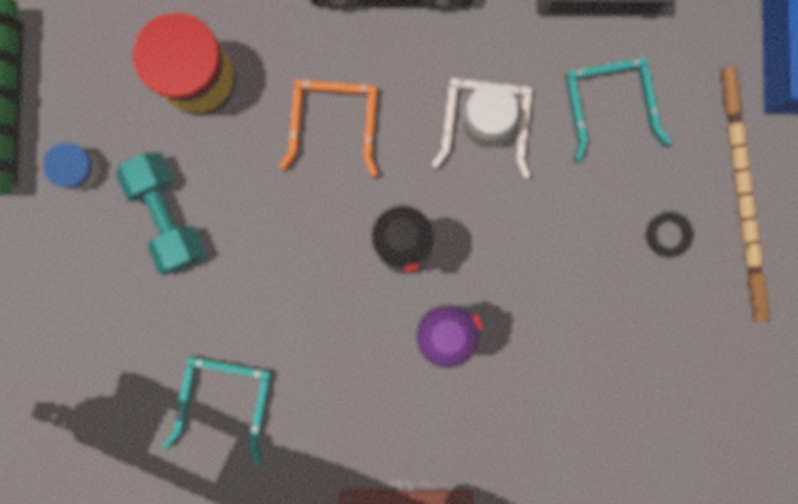

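View pics/scenec.png

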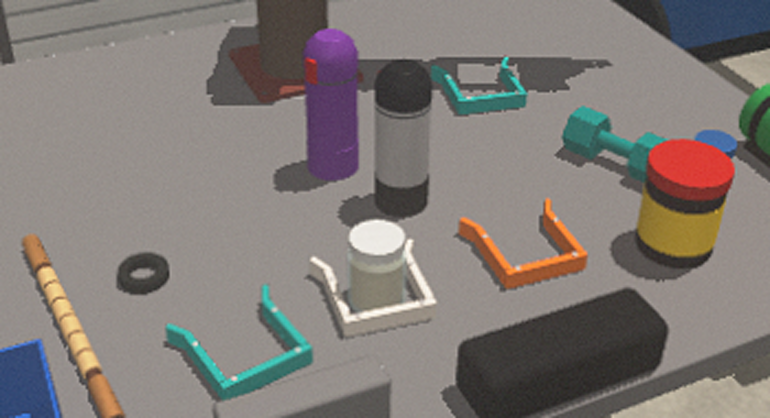

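The target shaker is the steel one with the black lid, at top-view pixel (312,203). The purple look-alike is at (335,250). Four things have the dock shape: orange at (275,150), white with the jar at (345,150), and teal at (413,142) and (222,285). I choose the orange one. Next I'll measure the shaker and the dock.

```bash
cat > m.py <<'E'
from h import *
from scipy.optimize import least_squares
def circ(P,r):
    f=least_squares(lambda c:np.hypot(P[:,0]-c[0],P[:,1]-c[1])-r,P.mean(0)+[-.02,0],loss="soft_l1",f_scale=.003)
    return f.x,np.median(abs(f.fun))
def shaker(W,im,guess=(0.474,0.003),rad=0.06):
    d=np.hypot(W[...,0]-guess[0],W[...,1]-guess[1])<rad
    m=d&(W[...,2]>.06)&(W[...,2]<.2)
    return circ(W[m][:,:2],.041)[0].round(4),m.sum()
def dock(W,im):
    hsv=cv2.cvtColor(im,cv2.COLOR_RGB2HSV)
    m=(hsv[...,0]>5)&(hsv[...,0]<20)&(hsv[...,1]>150)&(W[...,2]>.018)&(W[...,2]<.042)&(abs(W[...,0]-.65)<.13)&(abs(W[...,1]-.12)<.12)
    P=W[m][:,:2]
    best=None
    def segd(L,a,b):
        a,b=np.array(a),np.array(b); t=np.clip(((L-a)@(b-a))/((b-a)@(b-a)),0,1)
        return np.hypot(*(L-a-t[:,None]*(b-a)).T)
    def res(q):
        c,s=np.cos(q[2]),np.sin(q[2]); L=(P-q[:2])@np.array([[c,-s],[s,c]])
        w=.006 # half rail thickness guess
        D=[segd(L,(.045+w,-.052-w),(.045+w,.052+w))]
        for k in(1,-1): D+=[segd(L,(.045+w,k*(.052+w)),(-.055,k*(.052+w))),segd(L,(-.055,k*(.052+w)),(-.086,k*.0715))]
        return np.min(D,0)
    f=least_squares(res,[.655,.12,-.08],loss="soft_l1",f_scale=.004)
    return f.x.round(4),m.sum(),np.median(f.fun).round(4)
if __name__=="__main__":
    for n in("scene","top"):
        z=np.load(n+".npz"); print(n,shaker(z["W"],z["im"]),dock(z["W"],z["im"]))
        W=z["W"];g=(.474,.003)
        m=(np.hypot(W[...,0]-g[0],W[...,1]-g[1])<.07)&(W[...,2]>.2); q=W[m]; print(q[:,:2].min(0),q[:,:2].max(0),q[q[:,2]>.237][:,:2].mean(0))
E
python3 m.py
```

```text
scene (array([0.4755, 0.0054]), np.int64(914)) (array([ 0.6779,  0.1166, -0.063 ]), np.int64(425), np.float64(0.0025))
[ 0.45247723 -0.03829012] [0.52315085 0.04032222] [0.47949622 0.00352928]
top (array([ 0.4068, -0.0195]), np.int64(27)) (array([ 0.6698,  0.1154, -0.069 ]), np.int64(265), np.float64(0.0021))
[ 0.43014956 -0.03763954] [0.51785451 0.0439769 ] [0.47607561 0.00321425]
```

```bash
cat > go.py <<'E'
# usage: go.py x y z theta_deg tilt_deg -> shift cm & turn in current tool frame
import sys; from h import *
from scipy.spatial.transform import Rotation as R
x,y,z,th,t=map(float,sys.argv[1:6]); th,t=np.radians([th,t])
s=readout.get_state(); R0=R.from_rotvec(s["tcp_rot"])
Z=np.array([np.sin(t)*np.cos(th),np.sin(t)*np.sin(th),-np.cos(t)]); Y=np.array([-np.sin(th),np.cos(th),0])
G=R.from_matrix(np.c_[np.cross(Y,Z),Y,Z])
print("p",s["tool_pos"].round(4),"F",s["wrist_force"].round(1),"t",s["time"].round(2),"w",round(s["width"],2),"q",s["qpos"].round(2))
print("shift cm",(R0.inv().apply(np.array([x,y,z])-s["tool_pos"])*100).round(2),"turn",(R0.inv()*G).as_rotvec().round(3))
print("world xyz unit in tool", R0.inv().as_matrix().round(3).tolist())
E
python3 go.py .19 .595 .45 90 0; python3 go.py .44 .1 .45 90 0;python3 go.py .45 -.15 .45 80 45
```

```text
Traceback (most recent call last):
  File "go.py", line 8, in <module>
    print("p",s["tool_pos"].round(4),"F",s["wrist_force"].round(1),"t",s["time"].round(2),"w",round(s["width"],2),"q",s["qpos"].round(2))
                                                                       ^^^^^^^^^^^^^^^
AttributeError: 'float' object has no attribute 'round'
Traceback (most recent call last):
  File "go.py", line 8, in <module>
    print("p",s["tool_pos"].round(4),"F",s["wrist_force"].round(1),"t",s["time"].round(2),"w",round(s["width"],2),"q",s["qpos"].round(2))
                                                                       ^^^^^^^^^^^^^^^
AttributeError: 'float' object has no attribute 'round'
Traceback (most recent call last):
  File "go.py", line 8, in <module>
    print("p",s["tool_pos"].round(4),"F",s["wrist_force"].round(1),"t",s["time"].round(2),"w",round(s["width"],2),"q",s["qpos"].round(2))
                                                                       ^^^^^^^^^^^^^^^
AttributeError: 'float' object has no attribute 'round'
```

```bash
sed -i 's/s\["time"\].round(2)/round(s["time"],2)/' go.py
python3 go.py .19 .595 .45 90 0; python3 go.py .44 .1 .45 90 0;python3 go.py .45 -.15 .45 79 45
```

```text
p [0.1899 0.5954 0.2313] F [-0.7  0.3  0.2] t 1.0 w 1.0 q [ 1.14  0.22  1.53 -0.    1.39 -0.13]
shift cm [-2.000e-02 -4.000e-02 -2.187e+01] turn [-0.    0.   -1.88]
world xyz unit in tool [[-0.953, 0.304, -0.0], [0.304, 0.953, 0.0], [0.0, 0.0, -1.0]]
p [0.1899 0.5954 0.2313] F [-0.7  0.3  0.2] t 1.0 w 1.0 q [ 1.14  0.22  1.53 -0.    1.39 -0.13]
shift cm [-38.88 -39.6  -21.87] turn [-0.    0.   -1.88]
world xyz unit in tool [[-0.953, 0.304, -0.0], [0.304, 0.953, 0.0], [0.0, 0.0, -1.0]]
p [0.1899 0.5954 0.2313] F [-0.7  0.3  0.2] t 1.0 w 1.0 q [ 1.14  0.22  1.53 -0.    1.39 -0.13]
shift cm [-47.43 -63.12 -21.87] turn [-0.659 -0.586 -1.591]
world xyz unit in tool [[-0.953, 0.304, -0.0], [0.304, 0.953, 0.0], [0.0, 0.0, -1.0]]
```

```bash
sed -i 's/^Z=/f=float(sys.argv[6]) if len(sys.argv)>6 else 1\nZ=/; s/,0\])$/,0])*f/' go.py; python3 -m crank '[[[0,0,-4],[0,0,0]],[[0,0,-8],[0,0,0]],[[-2,-2,-12],[0,0,0]],[[-5,-5,-16],[0,0,0]],[[-8,-8,-19],[0,0,0]],[[-11,-11,-21],[0,0,0]],[[-14,-14,-22],[0,0,0]],[[-17,-17,-22],[0,0,0]],[[-20,-20,-22],[0,0,0]],[[-23,-23,-22],[0,0,0]],[[-26,-26,-22],[0,0,0]],[[-29,-29,-22],[0,0,0]]]' 0.2 20; python3 go.py .45 -.15 .45 79 0 -1;python3 go.py .45 -.15 .45 79 45 -1
```

```text
time: 2.0
tool_pos: [0.3594, 0.2662, 0.4515]
tcp_rot: [0.482, 3.103, 0.001]
wrist_force: [1.7, 0.5, 0.5]
width: 0.601
grip_force: 0.0
p [0.3594 0.2662 0.4515] F [1.7 0.5 0.5] t 2.0 w 0.6 q [ 0.46 -0.26  1.59 -0.    1.8  -0.8 ]
shift cm [-21.26 -36.9    0.14] turn [0.002 0.    1.454]
world xyz unit in tool [[-0.953, 0.303, -0.001], [0.303, 0.953, 0.001], [0.001, 0.001, -1.0]]
p [0.3594 0.2662 0.4515] F [1.7 0.5 0.5] t 2.0 w 0.6 q [ 0.46 -0.26  1.59 -0.    1.8  -0.8 ]
shift cm [-21.26 -36.9    0.14] turn [-0.567  0.639  1.374]
world xyz unit in tool [[-0.953, 0.303, -0.001], [0.303, 0.953, 0.001], [0.001, 0.001, -1.0]]
```

```bash
python3 -m crank '[[[-2,-3,0],[0,0,0.12]],[[-4,-6,0],[0,0,0.24]],[[-6,-9,0],[0,0,0.36]],[[-8,-12,0],[0,0,0.48]],[[-10,-15,0],[0,0,0.6]],[[-12,-19,0],[0,0,0.72]],[[-14,-23,0],[0,0,0.84]],[[-16,-27,0],[0,0,0.97]],[[-18,-30,0],[0,0,1.1]],[[-20,-33,0],[0,0,1.22]],[[-21,-35,0],[0,0,1.34]],[[-21.3,-37,0],[0,0,1.454]]]'; python3 go.py .455 -.14 .3 79 45 -1; python3 go.py .46 -.11 .013 79 45 -1
```

```text
time: 3.0
tool_pos: [0.4498, -0.1517, 0.4502]
tcp_rot: [-2.432, -1.988, 0.001]
wrist_force: [0.4, 0.7, -0.9]
width: 0.599
grip_force: 0.0
p [ 0.4498 -0.1517  0.4502] F [ 0.4  0.7 -0.9] t 3.0 w 0.6 q [-0.49 -0.19  1.54 -0.    1.79 -0.29]
shift cm [ 1.25  0.29 15.02] turn [ 0.002  0.785 -0.008]
world xyz unit in tool [[0.199, 0.98, 0.0], [0.98, -0.199, -0.001], [-0.001, 0.0, -1.0]]
p [ 0.4498 -0.1517  0.4502] F [ 0.4  0.7 -0.9] t 3.0 w 0.6 q [-0.49 -0.19  1.54 -0.    1.79 -0.29]
shift cm [ 4.28  0.2  43.72] turn [ 0.002  0.785 -0.008]
world xyz unit in tool [[0.199, 0.98, 0.0], [0.98, -0.199, -0.001], [-0.001, 0.0, -1.0]]
```

```bash
python3 -m crank '[[[0,0,0],[0,0.1,0]],[[0,0,1],[0,0.2,0]],[[0,0,2],[0,0.3,0]],[[0,0,4],[0,0.4,0]],[[0,0,6],[0,0.5,0]],[[0,0,8],[0,0.6,0]],[[0,0,10],[0,0.7,0]],[[0,0,12],[0,0.785,0]],[[0,0,14],[0,0.785,0]],[[0,0,15],[0,0.785,0]],[[0,0,15],[0,0.785,0]]]'; python3 go.py .46 -.11 .013 79 45 -1
python3 - <<'E'
from h import *
p=eyes.read_camera("scene"); save("s2",cv2.resize(p["image"][60:310,150:500],None,fx=2.2,fy=2.2))
E
```

```text
time: 3.92
tool_pos: [0.4488, -0.1488, 0.2987]
tcp_rot: [-1.947, -1.601, -0.805]
wrist_force: [-1.1, -0.0, 0.4]
width: 0.602
grip_force: 0.0
p [ 0.4488 -0.1488  0.2987] F [-1.1 -0.   0.4] t 3.92 w 0.6 q [-0.9   0.08  1.74  0.59  1.85 -0.7 ]
shift cm [-17.4    0.47  23.01] turn [-0.002 -0.002 -0.003]
world xyz unit in tool [[0.138, 0.692, 0.708], [0.982, -0.191, -0.004], [0.133, 0.696, -0.706]]
```

View pics/s2.png

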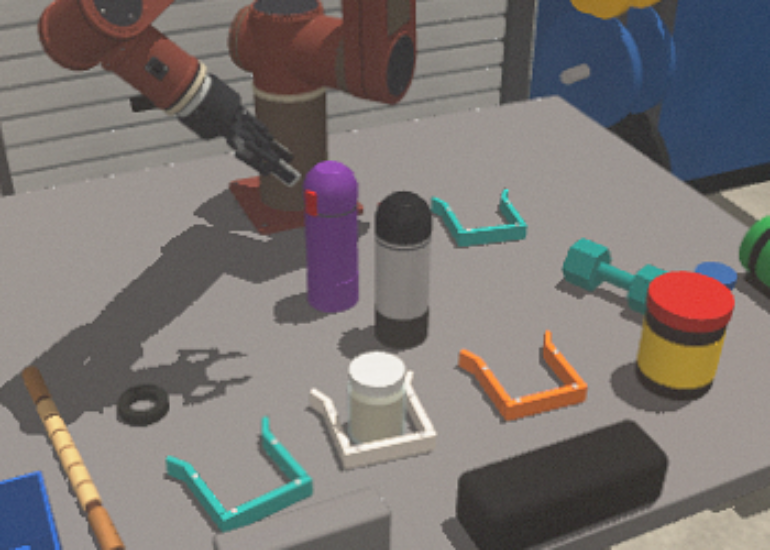

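```bash
python3 -m crank '[[[-1.8,0,2],[0,0,0]],[[-3.6,0,4],[0,0,0]],[[-5.4,0,6],[0,0,0]],[[-7.2,0,8],[0,0,0]],[[-9,0.2,10],[0,0,0]],[[-10.8,0.3,12],[0,0,0]],[[-12.6,0.4,14],[0,0,0]],[[-14.4,0.5,16],[0,0,0]],[[-15.8,0.6,18],[0,0,0]],[[-16.8,0.6,20],[0,0,0]],[[-17.5,0.6,21.4],[0,0,0]],[[-18,0.6,22.2],[0,0,0]]]'; python3 go.py .468 -.034 .015 79 45 -1;python3 go.py .4925 .089 .015 79 45 -1
python3 - <<'E'
from m import *
p=eyes.read_camera("scene");W=cloud(p); print(shaker(W,p["image"]))
E
```

```text
time: 4.97
tool_pos: [0.4622, -0.1213, 0.0169]
tcp_rot: [-1.947, -1.609, -0.806]
wrist_force: [-0.4, -0.0, -0.2]
width: 0.6
grip_force: 0.0
p [ 0.4622 -0.1213  0.0169] F [-0.4 -0.  -0.2] t 4.97 w 0.6 q [-0.85  0.48  1.88  0.61  1.37 -0.96]
shift cm [ 6.02 -1.08  6.26] turn [0.    0.002 0.002]
world xyz unit in tool [[0.133, 0.696, 0.706], [0.982, -0.189, 0.002], [0.135, 0.693, -0.708]]
p [ 0.4622 -0.1213  0.0169] F [-0.4 -0.  -0.2] t 4.97 w 0.6 q [-0.85  0.48  1.88  0.61  1.37 -0.96]
shift cm [14.9  -1.01 15.12] turn [0.    0.002 0.002]
world xyz unit in tool [[0.133, 0.696, 0.706], [0.982, -0.189, 0.002], [0.135, 0.693, -0.708]]
(array([0.4756, 0.0052]), np.int64(904))
```

```bash
python3 -m crank '[[[1.2,-0.4,1.3],[0,0,0]],[[2.4,-0.8,2.6],[0,0,0]],[[3.6,-1.05,3.8],[0,0,0]],[[4.4,-1.05,4.6],[0,0,0]],[[5,-1.05,5.2],[0,0,0]],[[5.4,-1.05,5.6],[0,0,0]],[[5.8,-1.05,6],[0,0,0]],[[6.2,-1.05,6.4],[0,0,0]],[[6.6,-1.05,6.8],[0,0,0]],[[7,-1.05,7.2],[0,0,0]],[[7.4,-1.05,7.6],[0,0,0]],[[7.8,-1.05,8],[0,0,0]]]'
python3 - <<'E'
from m import *
p=eyes.read_camera("scene");W=cloud(p); print(shaker(W,p["image"],(.482,.03)))
save("s3",cv2.resize(p["image"][120:270,250:450],None,fx=4,fy=4))
E
python3 go.py .4925 .089 .015 79 45 -1
```

```text
time: 6.02
tool_pos: [0.4725, -0.0098, 0.0152]
tcp_rot: [-1.949, -1.606, -0.807]
wrist_force: [-0.8, -4.0, 2.1]
width: 0.6
grip_force: 1.5
(array([0.4798, 0.0253]), np.int64(916))
p [ 0.4722 -0.0086  0.0152] F [ 0.9 -0.4 -0.8] t 6.07 w 0.6 q [-0.67  0.39  2.02  0.72  1.26 -0.9 ]
shift cm [7.03 0.13 7.07] turn [-0. -0. -0.]
world xyz unit in tool [[0.135, 0.694, 0.707], [0.982, -0.191, -0.0], [0.135, 0.694, -0.707]]
```

View pics/s3.png

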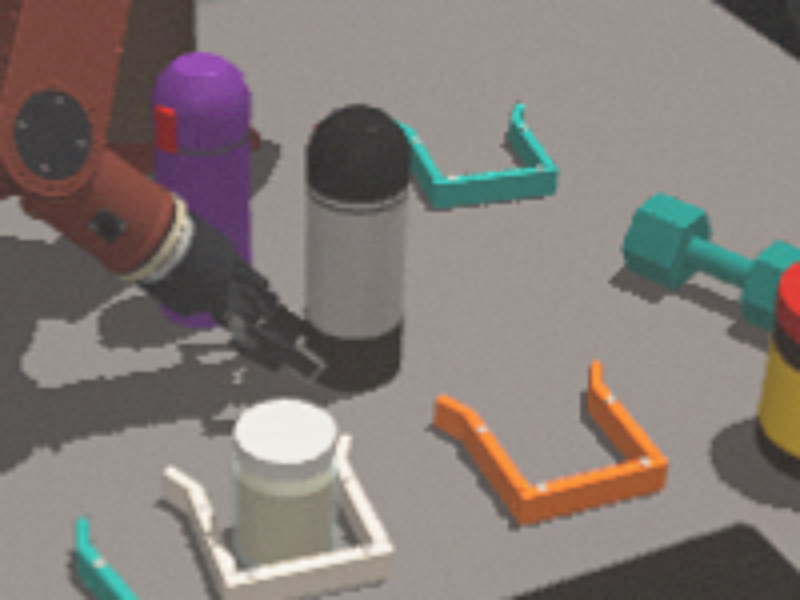

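```bash
python3 -m crank '[[[0.5,0,0.5],[0,0,0]],[[1.1,0,1.1],[0,0,0]],[[1.8,0,1.8],[0,0,0]],[[2.5,0.1,2.5],[0,0,0]],[[3.2,0.1,3.2],[0,0,0]],[[3.9,0.1,3.9],[0,0,0]],[[4.6,0.1,4.6],[0,0,0]],[[5.3,0.1,5.3],[0,0,0]],[[6,0.1,6],[0,0,0]],[[6.6,0.1,6.6],[0,0,0]],[[7,0.1,7],[0,0,0]],[[7.2,0.1,7.2],[0,0,0]]]'
python3 - <<'E'
from m import *
p=eyes.read_camera("scene");W=cloud(p); print(shaker(W,p["image"],(.5,.1275)))
E
python3 go.py .47 -.02 .015 79 45 -1
```

```text
time: 7.07
tool_pos: [0.4923, 0.0911, 0.0151]
tcp_rot: [-1.947, -1.606, -0.806]
wrist_force: [-0.3, -3.6, 1.9]
width: 0.598
grip_force: 1.8
(array([0.4996, 0.1262]), np.int64(885))
p [0.4923 0.0912 0.0151] F [-0.2  0.3 -0. ] t 7.12 w 0.6 q [-0.47  0.35  2.07  0.84  1.16 -0.81]
shift cm [-8.03 -0.08 -8.01] turn [-0.001 -0.     0.   ]
world xyz unit in tool [[0.135, 0.694, 0.707], [0.982, -0.19, -0.0], [0.134, 0.694, -0.707]]
```

```bash
python3 -m crank '[[[-1.2,0,-1.2],[0,0,0]],[[-3,0,-3],[0,0,0]],[[-5.3,0,-5.3],[0,0,0]],[[-7.6,0,-7.8],[0,0,0]],[[-8.6,0,-11],[0,0,0]],[[-8,0,-14.5],[0,0,0]],[[-6,0,-18],[0,0,0]],[[-3.5,0,-21],[0,0,0]],[[-1,0,-24],[0,0,0]],[[2,0,-27],[0,0,0]],[[5,0,-30],[0,0,0]],[[8,0,-33],[0,0,0]]]'
python3 - <<'E'
from m import *
p=eyes.read_camera("scene");W=cloud(p); print(shaker(W,p["image"],(.5,.1275)),dock(W,p["image"]))
E
python3 go.py .40 0 .42 -4 0; python3 go.py .38 .1 .42 -4 20
```

```text
time: 8.12
tool_pos: [0.4581, -0.083, 0.3046]
tcp_rot: [-1.948, -1.605, -0.806]
wrist_force: [0.8, 0.0, -0.1]
width: 0.604
grip_force: 0.0
(array([0.4997, 0.1266]), np.int64(881)) (array([ 0.6776,  0.1164, -0.0663]), np.int64(430), np.float64(0.0028))
p [ 0.4607 -0.0846  0.3132] F [ 2.8 -0.8  6.9] t 8.17 w 0.6 q [-0.8  -0.02  1.82  0.64  1.8  -0.61]
shift cm [12.65 -7.45 -2.6 ] turn [ 0.665 -0.573 -1.592]
world xyz unit in tool [[0.128, 0.698, 0.704], [0.982, -0.19, 0.011], [0.141, 0.69, -0.71]]
p [ 0.4607 -0.0846  0.3132] F [ 2.8 -0.8  6.9] t 8.17 w 0.6 q [-0.8  -0.02  1.82  0.64  1.8  -0.61]
shift cm [ 19.38 -11.32   4.01] turn [ 0.386 -0.828 -1.72 ]
world xyz unit in tool [[0.128, 0.698, 0.704], [0.982, -0.19, 0.011], [0.141, 0.69, -0.71]]
```

```bash
python3 -m crank '[[[1,0,-1],[0,-0.1,0]],[[2.5,0,-2.5],[0,-0.2,0]],[[4,0,-4],[0,-0.3,0]],[[5.5,0,-5.5],[0,-0.4,0]],[[7,0,-7],[0,-0.5,0]],[[8,0,-8],[0,-0.6,0]],[[8.2,0,-8.2],[0,-0.7,0]],[[8.2,0,-8.2],[0,-0.785,0]],[[8.2,0,-8.2],[0,-0.785,0]]]'; python3 go.py .40 .08 .42 -4 0;python3 go.py .38 .1 .42 -4 0 -1
```

```text
time: 8.92
tool_pos: [0.4591, -0.0812, 0.4196]
tcp_rot: [2.417, 2.002, -0.002]
wrist_force: [-0.2, 0.7, -0.6]
width: 0.6
grip_force: 0.0
p [ 0.4591 -0.0812  0.4196] F [-0.2  0.7 -0.6] t 8.92 w 0.6 q [-0.34 -0.22  1.62 -0.    1.74 -0.16]
shift cm [14.73 -8.81 -0.09] turn [-1.000e-03  3.000e-03 -1.689e+00]
world xyz unit in tool [[0.186, 0.982, -0.003], [0.982, -0.186, 0.002], [0.001, -0.003, -1.0]]
p [ 0.4591 -0.0812  0.4196] F [-0.2  0.7 -0.6] t 8.92 w 0.6 q [-0.34 -0.22  1.62 -0.    1.74 -0.16]
shift cm [ 16.32 -11.15  -0.1 ] turn [3.000e-03 1.000e-03 1.453e+00]
world xyz unit in tool [[0.186, 0.982, -0.003], [0.982, -0.186, 0.002], [0.001, -0.003, -1.0]]
```

```bash
python3 -m crank '[[[1,-0.7,0],[0,0,-0.12]],[[2.2,-1.4,0],[0,0,-0.24]],[[3.5,-2.1,0],[0,0,-0.36]],[[4.8,-2.8,0],[0,0,-0.48]],[[6,-3.6,0],[0,0,-0.6]],[[7.3,-4.4,0],[0,0,-0.72]],[[8.6,-5.2,0],[0,0,-0.84]],[[9.9,-6,0],[0,0,-0.96]],[[11.2,-6.8,0],[0,0,-1.08]],[[12.5,-7.6,0],[0,0,-1.2]],[[13.7,-8.4,0],[0,0,-1.32]],[[14.7,-8.8,0],[0,0,-1.44]]]'; python3 go.py .36 .137 .30 -4 45;python3 go.py .38 .1355 .015 -4 45; python3 go.py .4 .1345 .015 -4 45
```

```text
time: 9.92
tool_pos: [0.3996, 0.0785, 0.4179]
tcp_rot: [-0.495, -3.099, -0.003]
wrist_force: [1.3, 0.3, 0.4]
width: 0.598
grip_force: 0.0
p [0.3996 0.0785 0.4179] F [1.3 0.3 0.4] t 9.92 w 0.6 q [-0.   -0.37  1.74  0.    1.77 -1.26]
shift cm [ 5.55  4.31 11.81] turn [-0.095 -0.784 -0.235]
world xyz unit in tool [[-0.95, 0.311, 0.003], [0.311, 0.95, 0.001], [-0.003, 0.002, -1.0]]
p [0.3996 0.0785 0.4179] F [1.3 0.3 0.4] t 9.92 w 0.6 q [-0.   -0.37  1.74  0.    1.77 -1.26]
shift cm [ 3.51  4.75 40.3 ] turn [-0.095 -0.784 -0.235]
world xyz unit in tool [[-0.95, 0.311, 0.003], [0.311, 0.95, 0.001], [-0.003, 0.002, -1.0]]
p [0.3996 0.0785 0.4179] F [1.3 0.3 0.4] t 9.92 w 0.6 q [-0.   -0.37  1.74  0.    1.77 -1.26]
shift cm [ 1.58  5.28 40.3 ] turn [-0.095 -0.784 -0.235]
world xyz unit in tool [[-0.95, 0.311, 0.003], [0.311, 0.95, 0.001], [-0.003, 0.002, -1.0]]
```

```bash
python3 go.py .42 .164 .32 -25 45
```

```text
p [0.3996 0.0785 0.4179] F [1.3 0.3 0.4] t 9.92 w 0.6 q [-0.   -0.37  1.74  0.    1.77 -1.26]
shift cm [0.69 8.75 9.8 ] turn [ 0.048 -0.788  0.113]
world xyz unit in tool [[-0.95, 0.311, 0.003], [0.311, 0.95, 0.001], [-0.003, 0.002, -1.0]]
```

```bash
python3 -m crank '[[[0.1,1,0],[0.005,-0.1,0.014]],[[0.2,2,0.5],[0.01,-0.2,0.028]],[[0.3,3,1],[0.018,-0.3,0.042]],[[0.4,4,2],[0.024,-0.4,0.056]],[[0.5,5,3],[0.03,-0.5,0.07]],[[0.6,6,4.5],[0.036,-0.6,0.085]],[[0.7,7,6],[0.042,-0.7,0.1]],[[0.7,8,7.5],[0.048,-0.788,0.113]],[[0.7,8.7,9],[0.048,-0.788,0.113]],[[0.7,8.7,9.8],[0.048,-0.788,0.113]],[[0.7,8.7,9.8],[0.048,-0.788,0.113]]]'; python3 go.py .42 .164 .015 -25 45
```

```text
time: 10.83
tool_pos: [0.4201, 0.1617, 0.3171]
tcp_rot: [0.517, 2.311, -0.222]
wrist_force: [0.8, -0.3, 0.4]
width: 0.602
grip_force: 0.0
p [0.4201 0.1617 0.3171] F [ 0.8 -0.3  0.4] t 10.83 w 0.6 q [ 0.67 -0.54  2.22 -0.76  1.18 -0.26]
shift cm [21.42  0.39 21.3 ] turn [-0.009 -0.001  0.   ]
world xyz unit in tool [[-0.642, 0.299, -0.706], [0.428, 0.904, -0.006], [0.636, -0.307, -0.708]]
```

```bash
python3 -m crank '[[[1.6,0,1.6],[0,0,0]],[[3.6,0,3.6],[0,0,0]],[[5.7,0.1,5.7],[0,0,0]],[[7.8,0.1,7.8],[0,0,0]],[[9.9,0.2,9.9],[0,0,0]],[[12,0.2,12],[0,0,0]],[[14.1,0.3,14.1],[0,0,0]],[[16.2,0.3,16.2],[0,0,0]],[[18.2,0.4,18.1],[0,0,0]],[[20,0.4,19.9],[0,0,0]],[[20.9,0.4,20.8],[0,0,0]],[[21.4,0.4,21.3],[0,0,0]]]'; python3 go.py .463 .143 .015 -25 45;python3 go.py .523 .139 .015 -25 45
python3 - <<'E'
from m import *
p=eyes.read_camera("scene");W=cloud(p); print(shaker(W,p["image"],(.5,.1275)))
save("s4",cv2.resize(p["image"][100:270,250:470],None,fx=3.5,fy=3.5))
E
```

```text
time: 11.83
tool_pos: [0.4215, 0.167, 0.0242]
tcp_rot: [0.528, 2.317, -0.228]
wrist_force: [1.0, -0.3, 0.1]
width: 0.598
grip_force: 0.0
p [0.4215 0.167  0.0242] F [ 1.  -0.3  0.1] t 11.83 w 0.6 q [ 0.68  0.08  2.39 -1.24  0.74  0.55]
shift cm [-2.77 -0.34  4.01] turn [-0.017 -0.008 -0.005]
world xyz unit in tool [[-0.644, 0.305, -0.701], [0.436, 0.9, -0.009], [0.629, -0.311, -0.713]]
p [0.4215 0.167  0.0242] F [ 1.  -0.3  0.1] t 11.83 w 0.6 q [ 0.68  0.08  2.39 -1.24  0.74  0.55]
shift cm [-6.75  1.91  7.91] turn [-0.017 -0.008 -0.005]
world xyz unit in tool [[-0.644, 0.305, -0.701], [0.436, 0.9, -0.009], [0.629, -0.311, -0.713]]
(array([0.4997, 0.1265]), np.int64(878))
```

View pics/s4.png

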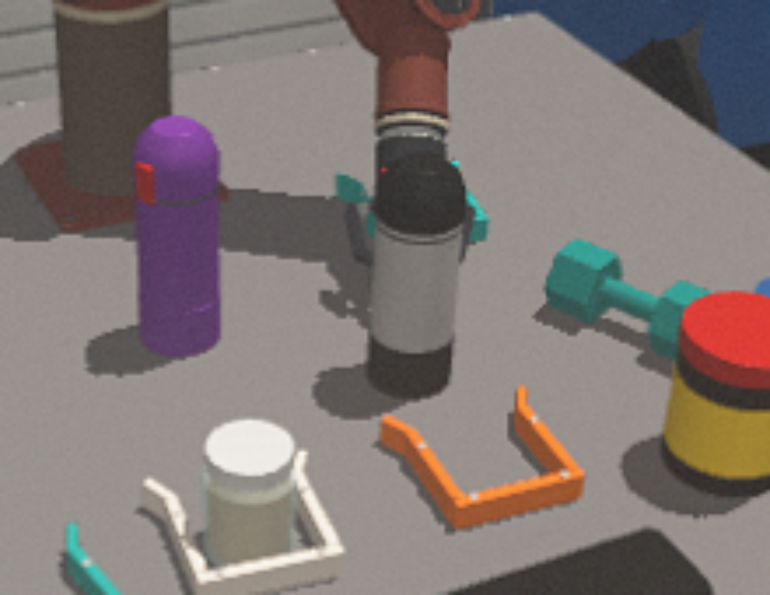

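```bash
python3 go.py .452 .142 .014 -18 45
```

```text
p [0.422  0.1679 0.0249] F [-0.2 -0.3  0.7] t 11.88 w 0.6 q [ 0.68  0.08  2.39 -1.24  0.74  0.55]
shift cm [-1.96 -1.01  3.47] turn [-0.101 -0.008 -0.092]
world xyz unit in tool [[-0.643, 0.306, -0.702], [0.435, 0.9, -0.007], [0.63, -0.31, -0.712]]
```

```bash
python3 -m crank '[[[-0.3,-0.2,0.5],[-0.015,0,-0.015]],[[-0.6,-0.4,1],[-0.03,0,-0.03]],[[-0.9,-0.6,1.5],[-0.05,0,-0.05]],[[-1.2,-0.8,2.1],[-0.07,0,-0.06]],[[-1.6,-0.9,2.8],[-0.09,0,-0.08]],[[-1.9,-1,3.4],[-0.1,-0.008,-0.09]],[[-1.9,-1,3.4],[-0.1,-0.008,-0.09]]]'; python3 go.py .523 .135 .014 -18 45;  python3 - <<'E'
from m import *
p=eyes.read_camera("scene");W=cloud(p); print(shaker(W,p["image"],(.5,.1275)))
E
```

```text
time: 12.47
tool_pos: [0.4481, 0.1478, 0.0447]
tcp_rot: [0.384, 2.365, -0.155]
wrist_force: [-0.8, 0.0, 0.6]
width: 0.603
grip_force: 0.0
p [0.4481 0.1478 0.0447] F [-0.8  0.   0.6] t 12.47 w 0.6 q [ 0.51 -0.07  2.45 -1.24  0.57  0.29]
shift cm [-3.4   1.17  7.37] turn [-0.008 -0.034 -0.004]
world xyz unit in tool [[-0.694, 0.23, -0.682], [0.317, 0.948, -0.003], [0.646, -0.218, -0.731]]
(array([0.4999, 0.1264]), np.int64(880))
```

```bash
cat > k.py <<'E'
from h import *
from scipy.spatial.transform import Rotation as R
from scipy.optimize import least_squares
# q, pos samples
S=[([1.136,.22,1.526,0,1.395,-.126],[.19,.595,.231]),([-.49,-.19,1.54,0,1.79,-.29],[.4498,-.1517,.4502]),([-.9,.08,1.74,.59,1.85,-.70],[.4488,-.1488,.2987]),
([-.85,.48,1.88,.61,1.37,-.96],[.4622,-.1213,.0169]),([-.47,.35,2.07,.84,1.16,-.81],[.4923,.0912,.0151]),([0,-.37,1.74,0,1.77,-1.26],[.3996,.0785,.4179]),
([.67,-.54,2.22,-.76,1.18,-.26],[.4201,.1617,.3171]),([.68,.08,2.39,-1.24,.74,.55],[.4215,.167,.0242]),([.51,-.07,2.45,-1.24,.57,.29],[.4481,.1478,.0447])]
def rot(ax,a): return R.from_rotvec(np.array(ax)*a)
def fk(q,p):
    h,L1,L2,d,o,e,g,o5=p
    A=rot([0,0,1],q[0]); B=A*rot([0,1,0],q[1]); C=B*rot([0,1,0],q[2])
    D=C*rot([0,0,1],q[3]); E=D*rot([0,1,0],q[4]); F=E*rot([0,0,1],q[5])
    w=A.apply([e,o,h])+B.apply([0,0,L1])+C.apply([g,0,L2])
    return w+E.apply([0,o5,d]),F,w
if __name__!="__main__": pass
p0=[.333,.375,.54,.374,.0785,0,0,0]
P=least_squares(lambda p:np.concatenate([fk(q,p)[0]-x for q,x in S]),p0).x
if __name__=="__main__":
    print(P.round(3),[np.abs(fk(q,P)[0]-x).max().round(4) for q,x in S])
    print((fk(S[0][0],P)[1].as_rotvec()).round(3), fk(S[4][0],P)[1].as_matrix().round(2))
    lo=np.array([-2.98,-.91,.09,-1.24,.2,-2.68])+.03; hi=np.array([2.98,2.08,2.57,4.39,2.65,2.68])-.03
    def ik(x,Z):
        best=9,None
        for q0 in([.5,0,2.3,-.8,.8,.3],[.3,0,2.3,0,.5,-.5],[.0,0,2.3,2.5,.5,-.5],[.3,.3,2,.5,1,0]):
            f=least_squares(lambda q:np.r_[(fk(q,P)[0]-x)*10,(fk(q,P)[1].as_matrix()[:,2]-Z)],np.clip(q0,lo,hi),bounds=(lo,hi))
            c=abs(f.fun).max()
            if c<best[0]: best=c,f.x
        return best
    B=np.array([.4997,.1265])
    for back in(.038,.06):
      for th in(-60,-50,-40,-30,-20,-10,0,10,20):
        row=[]
        for t in(15,20,25,30,35,40,45):
            a,b=np.radians([th,t]); xy=B-back*np.array([np.cos(a),np.sin(a)])
            Z=np.array([np.sin(b)*np.cos(a),np.sin(b)*np.sin(a),-np.cos(b)]); c,q=ik(np.r_[xy,.016],Z)
            row.append(f"{t}:{'ok' if c<.01 else '--'}{q[3]:.1f}")
        print(back,th,row)
E
python3 k.py
```

```text
[ 0.311  0.41   0.546  0.334  0.08   0.002  0.051 -0.001] [np.float64(0.0007), np.float64(0.0008), np.float64(0.0014), np.float64(0.0024), np.float64(0.0018), np.float64(0.0007), np.float64(0.0003), np.float64(0.0023), np.float64(0.0022)]
[-1.853  2.536  0.   ] [[-0.98  0.13  0.13]
 [ 0.19  0.69  0.7 ]
 [-0.    0.71 -0.7 ]]
0.038 -60 ['15:ok-0.3', '20:ok-0.4', '25:ok-0.6', '30:ok-0.7', '35:ok-0.8', '40:ok-0.8', '45:ok-0.9']
0.038 -50 ['15:ok-0.3', '20:ok-0.5', '25:ok-0.6', '30:ok-0.7', '35:ok-0.8', '40:ok-0.9', '45:ok-1.0']
0.038 -40 ['15:ok-0.3', '20:ok-0.5', '25:ok-0.6', '30:ok-0.8', '35:ok-0.9', '40:ok-1.0', '45:ok-1.1']
0.038 -30 ['15:ok-0.3', '20:ok-0.4', '25:ok-0.6', '30:ok-0.8', '35:ok-1.0', '40:ok-1.1', '45:---1.2']
0.038 -20 ['15:ok-0.2', '20:ok-0.4', '25:ok-0.5', '30:ok-0.7', '35:ok-1.0', '40:---1.2', '45:---1.2']
0.038 -10 ['15:ok-0.1', '20:ok-0.2', '25:ok-0.4', '30:ok-0.6', '35:ok-0.9', '40:---1.2', '45:---1.2']
0.038 0 ['15:ok-0.1', '20:ok-0.1', '25:ok-0.2', '30:ok-0.3', '35:---0.5', '40:---1.2', '45:---1.2']
0.038 10 ['15:ok0.0', '20:ok0.1', '25:ok0.1', '30:ok0.2', '35:
[... 317 characters left out ...]
5:ok-1.0']
0.06 -40 ['15:ok-0.3', '20:ok-0.5', '25:ok-0.6', '30:ok-0.7', '35:ok-0.9', '40:ok-1.0', '45:ok-1.1']
0.06 -30 ['15:ok-0.3', '20:ok-0.4', '25:ok-0.6', '30:ok-0.8', '35:ok-0.9', '40:ok-1.1', '45:---1.2']
0.06 -20 ['15:ok-0.2', '20:ok-0.4', '25:ok-0.5', '30:ok-0.7', '35:ok-1.0', '40:ok-1.2', '45:---1.2']
0.06 -10 ['15:ok-0.2', '20:ok-0.3', '25:ok-0.4', '30:ok-0.6', '35:ok-0.9', '40:---1.2', '45:---1.2']
0.06 0 ['15:ok-0.1', '20:ok-0.1', '25:ok-0.2', '30:ok-0.3', '35:---0.5', '40:---0.9', '45:---1.2']
0.06 10 ['15:ok0.0', '20:ok0.1', '25:ok0.1', '30:ok0.2', '35:--0.2', '40:--0.1', '45:---0.1']
0.06 20 ['15:ok0.1', '20:ok0.2', '25:ok0.4', '30:ok0.6', '35:--0.7', '40:--0.8', '45:--0.9']
```

```bash
python3 go.py .4455 .158 .015 -30 40
```

```text
p [0.4475 0.148  0.0441] F [ 0.4 -0.6  0.5] t 12.52 w 0.6 q [ 0.51 -0.07  2.45 -1.24  0.57  0.3 ]
shift cm [2.35 0.89 1.78] turn [0.13  0.052 0.152]
world xyz unit in tool [[-0.694, 0.231, -0.682], [0.318, 0.948, -0.003], [0.646, -0.219, -0.732]]
```

```bash
python3 -m crank '[[[0,0.3,-0.1],[0.03,0.015,0.04]],[[0.1,0.6,0],[0.07,0.03,0.08]],[[0.4,0.9,0.1],[0.1,0.04,0.12]],[[0.9,0.9,0.5],[0.13,0.052,0.152]],[[1.5,0.9,1],[0.13,0.052,0.152]],[[2,0.9,1.4],[0.13,0.052,0.152]],[[2.35,0.9,1.8],[0.13,0.052,0.152]],[[2.35,0.9,1.8],[0.13,0.052,0.152]]]'; python3 go.py .4455 .158 .015 -30 40;python3 go.py .467 .1455 .015 -30 40;python3 go.py .527 .1415 .015 -30 40
```

```text
time: 13.18
tool_pos: [0.4425, 0.1578, 0.0112]
tcp_rot: [0.631, 2.379, -0.235]
wrist_force: [-0.9, -0.7, 0.5]
width: 0.601
grip_force: 0.0
p [0.4425 0.1578 0.0112] F [-0.9 -0.7  0.5] t 13.18 w 0.6 q [ 0.59  0.12  2.32 -1.12  0.69  0.43]
shift cm [-0.44  0.16 -0.13] turn [-0.002 -0.004  0.006]
world xyz unit in tool [[-0.668, 0.379, -0.64], [0.497, 0.868, -0.005], [0.553, -0.322, -0.768]]
p [0.4425 0.1578 0.0112] F [-0.9 -0.7  0.5] t 13.18 w 0.6 q [ 0.59  0.12  2.32 -1.12  0.69  0.43]
shift cm [-2.35  0.15  1.46] turn [-0.002 -0.004  0.006]
world xyz unit in tool [[-0.668, 0.379, -0.64], [0.497, 0.868, -0.005], [0.553, -0.322, -0.768]]
p [0.4425 0.1578 0.0112] F [-0.9 -0.7  0.5] t 13.18 w 0.6 q [ 0.59  0.12  2.32 -1.12  0.69  0.43]
shift cm [-6.51  2.78  4.91] turn [-0.002 -0.004  0.006]
world xyz unit in tool [[-0.668, 0.379, -0.64], [0.497, 0.868, -0.005], [0.553, -0.322, -0.768]]
```

```bash
python3 -m crank '[[[-0.5,0.1,0.2],[0,0,0]],[[-1,0.15,0.5],[0,0,0]],[[-1.5,0.15,0.85],[0,0,0]],[[-2,0.15,1.2],[0,0,0]],[[-2.35,0.15,1.46],[0,0,0]],[[-2.7,0.35,1.75],[0,0,0]],[[-3.1,0.6,2.1],[0,0,0]],[[-3.5,0.85,2.4],[0,0,0]],[[-4,1.2,2.85],[0,0,0]]]'; python3 go.py .527 .1415 .015 -30 40;python3 go.py .527 .137 .015 -18 40;  python3 - <<'E'
from m import *
p=eyes.read_camera("scene");W=cloud(p); print(shaker(W,p["image"],(.52,.1255)))
save("s5",cv2.resize(p["image"][100:270,250:470],None,fx=3.5,fy=3.5))
E
```

```text
time: 13.93
tool_pos: [0.4919, 0.1441, 0.0157]
tcp_rot: [0.632, 2.378, -0.234]
wrist_force: [-4.4, -0.4, 4.0]
width: 0.598
grip_force: 2.4
p [0.4919 0.1441 0.0157] F [-4.4 -0.4  4. ] t 13.93 w 0.6 q [ 0.49  0.16  2.26 -1.13  0.64  0.35]
shift cm [-2.4   1.52  2.09] turn [-0.001 -0.003  0.005]
world xyz unit in tool [[-0.668, 0.38, -0.64], [0.497, 0.868, -0.004], [0.554, -0.321, -0.768]]
p [0.4919 0.1441 0.0157] F [-4.4 -0.4  4. ] t 13.93 w 0.6 q [ 0.49  0.16  2.26 -1.13  0.64  0.35]
shift cm [-2.57  1.13  2.23] turn [-0.135 -0.003 -0.156]
world xyz unit in tool [[-0.668, 0.38, -0.64], [0.497, 0.868, -0.004], [0.554, -0.321, -0.768]]
(array([0.5234, 0.1256]), np.int64(898))
```

View pics/s5.png

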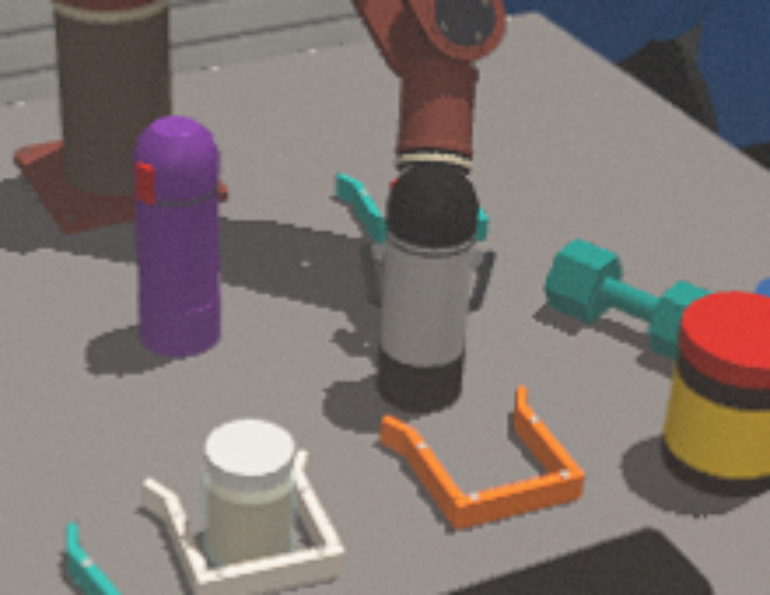

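```bash
python3 go.py .5407 .1347 .015 -20 40
```

```text
p [0.4936 0.1446 0.0164] F [-0.3 -0.3  0.9] t 13.98 w 0.6 q [ 0.49  0.16  2.26 -1.13  0.64  0.35]
shift cm [-3.43  1.48  3.04] turn [-0.112 -0.002 -0.13 ]
world xyz unit in tool [[-0.667, 0.38, -0.641], [0.497, 0.868, -0.002], [0.555, -0.32, -0.767]]
```

```bash
python3 -m crank '[[[-0.4,0.2,0.3],[0,0,0]],[[-0.8,0.4,0.7],[-0.01,0,-0.01]],[[-1.3,0.6,1.15],[-0.025,0,-0.03]],[[-1.8,0.8,1.6],[-0.045,0,-0.05]],[[-2.3,1,2.05],[-0.065,0,-0.075]],[[-2.8,1.2,2.5],[-0.09,0,-0.1]],[[-3.2,1.4,2.85],[-0.105,0,-0.12]],[[-3.4,1.48,3.05],[-0.112,0,-0.13]]]'
python3 - <<'E'
from m import *
p=eyes.read_camera("scene");W=cloud(p); print(shaker(W,p["image"],(.57,.122)))
E
python3 go.py .5885 .126 .015 -12 40
```

```text
time: 14.65
tool_pos: [0.5391, 0.1343, 0.0146]
tcp_rot: [0.424, 2.417, -0.154]
wrist_force: [-2.2, 0.1, 0.2]
width: 0.598
grip_force: 1.6
(array([0.5737, 0.1215]), np.int64(950))
p [0.5394 0.1342 0.0148] F [-0.3  0.5 -0.8] t 14.7 w 0.6 q [ 0.35  0.16  2.26 -1.24  0.45  0.21]
shift cm [-3.78  0.9   3.11] turn [-0.089 -0.004 -0.105]
world xyz unit in tool [[-0.723, 0.261, -0.64], [0.341, 0.94, -0.001], [0.601, -0.219, -0.769]]
```

```bash
cat > k2.py <<'E'
from k import *
lo=np.array([-2.98,-.91,.09,-1.24,.2,-2.68])+.02; hi=np.array([2.98,2.08,2.57,4.39,2.65,2.68])-.02
q0=[.35,.16,2.26,-1.2,.45,.21]
for X in(.59,.61,.625,.6775):
  for th in(-25,-20,-15,-10,-5):
    row=[]
    for t in(30,35,40):
        a,b=np.radians([th,t]); xy=np.array([X,.116+(.677-X)*.066])-.0365*np.array([np.cos(a),np.sin(a)])
        Z=np.array([np.sin(b)*np.cos(a),np.sin(b)*np.sin(a),-np.cos(b)])
        f=least_squares(lambda q:np.r_[(fk(q,P)[0]-np.r_[xy,.016])*10,(fk(q,P)[1].as_matrix()[:,2]-Z)],q0,bounds=(lo,hi))
        row.append((t,abs(f.fun).max().round(3),f.x[3:5].round(2)))
    print(X,th,row)
E
python3 k2.py
```

```text
0.59 -25 [(30, np.float64(0.0), array([-0.72,  0.54])), (35, np.float64(0.0), array([-0.95,  0.51])), (40, np.float64(0.0), array([-1.19,  0.53]))]
0.59 -20 [(30, np.float64(0.0), array([-0.69,  0.47])), (35, np.float64(0.0), array([-0.95,  0.44])), (40, np.float64(0.007), array([-1.22,  0.44]))]
0.59 -15 [(30, np.float64(0.0), array([-0.63,  0.42])), (35, np.float64(0.0), array([-0.93,  0.37])), (40, np.float64(0.015), array([-1.22,  0.36]))]
0.59 -10 [(30, np.float64(0.0), array([-0.53,  0.36])), (35, np.float64(0.0), array([-0.87,  0.29])), (40, np.float64(0.018), array([-1.22,  0.27]))]
0.59 -5 [(30, np.float64(0.0), array([-0.39,  0.32])), (35, np.float64(0.0), array([-0.72,  0.22])), (40, np.float64(0.025), array([-1.22,  0.22]))]
0.61 -25 [(30, np.float64(0.0), array([-0.71,  0.53])), (35, np.float64(0.0), array([-0.94,  0.51])), (40, np.float64(0.0), array([-1.19,  0.52]))]
0.61 -20 [(30, np.float64(0.0), array([-0.67,  0.47])), (35, np.float64(0.0), array([-0.94,  0.44])), (40, np.float64(0.004), array([-1.22,  0.43]))]
0.61 -15 [(30, np.float64(0.0), array([-0.61,  0.42])),
[... 1194 characters left out ...]
0.54])), (35, np.float64(0.0), array([-0.88,  0.5 ])), (40, np.float64(0.0), array([-1.13,  0.5 ]))]
0.6775 -20 [(30, np.float64(0.0), array([-0.61,  0.48])), (35, np.float64(0.0), array([-0.87,  0.43])), (40, np.float64(0.0), array([-1.17,  0.41]))]
0.6775 -15 [(30, np.float64(0.0), array([-0.54,  0.43])), (35, np.float64(0.0), array([-0.82,  0.36])), (40, np.float64(0.0), array([-1.2 ,  0.33]))]
0.6775 -10 [(30, np.float64(0.0), array([-0.44,  0.38])), (35, np.float64(0.0), array([-0.73,  0.29])), (40, np.float64(0.0), array([-1.22,  0.24]))]
0.6775 -5 [(30, np.float64(0.0), array([-0.3 ,  0.34])), (35, np.float64(0.0), array([-0.56,  0.23])), (40, np.float64(0.04), array([-1.13,  0.22]))]
```

```bash
python3 go.py .525 .1337 .015 -14 37
```

```text
p [0.5394 0.1342 0.0148] F [-0.3  0.5 -0.8] t 14.7 w 0.6 q [ 0.35  0.16  2.26 -1.24  0.45  0.21]
shift cm [ 1.01 -0.54 -0.87] turn [-0.065  0.048 -0.08 ]
world xyz unit in tool [[-0.723, 0.261, -0.64], [0.341, 0.94, -0.001], [0.601, -0.219, -0.769]]
```

```bash
python3 -m crank '[[[0.4,-0.2,-0.35],[0,0,0]],[[0.8,-0.4,-0.7],[-0.02,0.015,-0.02]],[[1,-0.54,-0.87],[-0.04,0.03,-0.05]],[[1,-0.54,-0.87],[-0.065,0.048,-0.08]],[[1,-0.54,-0.87],[-0.065,0.048,-0.08]]]' -0.15; python3 go.py .5842 .1294 .014 -14 37; python3 go.py .6365 .126 .014 -14 37
python3 - <<'E'
from m import *
p=eyes.read_camera("scene");W=cloud(p); print(shaker(W,p["image"],(.57,.122)))
E
```

```text
time: 15.12
tool_pos: [0.5244, 0.1341, 0.0155]
tcp_rot: [0.305, 2.479, -0.101]
wrist_force: [0.3, 0.3, -0.0]
width: 0.427
grip_force: 0.0
p [0.5244 0.1341 0.0155] F [ 0.3  0.3 -0. ] t 15.12 w 0.43 q [ 0.3   0.09  2.31 -1.1   0.36 -0.05]
shift cm [-4.63  0.99  3.68] turn [ 0.001  0.001 -0.001]
world xyz unit in tool [[-0.774, 0.194, -0.602], [0.242, 0.97, 0.001], [0.585, -0.145, -0.798]]
p [0.5244 0.1341 0.0155] F [ 0.3  0.3 -0. ] t 15.12 w 0.43 q [ 0.3   0.09  2.31 -1.1   0.36 -0.05]
shift cm [-8.74  1.93  6.79] turn [ 0.001  0.001 -0.001]
world xyz unit in tool [[-0.774, 0.194, -0.602], [0.242, 0.97, 0.001], [0.585, -0.145, -0.798]]
(array([0.5744, 0.1213]), np.int64(947))
```

```bash
python3 -m crank '[[[-0.4,0.1,0.3],[0,0,0]],[[-0.8,0.2,0.6],[0,0,0]],[[-1.2,0.3,0.95],[0,0,0]],[[-1.7,0.4,1.35],[0,0,0]],[[-2.2,0.5,1.75],[0,0,0]],[[-2.8,0.65,2.2],[0,0,0]],[[-3.4,0.75,2.7],[0,0,0]],[[-4,0.85,3.2],[0,0,0]],[[-4.4,0.95,3.5],[0,0,0]],[[-4.6,1,3.68],[0,0,0]]]'
python3 - <<'E'
from m import *
p=eyes.read_camera("scene");W=cloud(p); print(shaker(W,p["image"],(.625,.119)))
save("s6",cv2.resize(p["image"][120:270,280:460],None,fx=4,fy=4))
E
python3 go.py .6365 .1255 .014 -14 37
```

```text
time: 16.0
tool_pos: [0.585, 0.1293, 0.0135]
tcp_rot: [0.307, 2.479, -0.102]
wrist_force: [-4.7, 0.8, 3.9]
width: 0.427
grip_force: 2.7
(array([0.6272, 0.1184]), np.int64(982))
p [0.5851 0.1293 0.0136] F [-1.9  0.5  1.1] t 16.05 w 0.43 q [ 0.24  0.2   2.18 -1.05  0.33 -0.14]
shift cm [-4.08  0.89  3.03] turn [-0.001  0.001 -0.002]
world xyz unit in tool [[-0.774, 0.195, -0.603], [0.244, 0.97, 0.001], [0.584, -0.146, -0.798]]
```

View pics/s6.png

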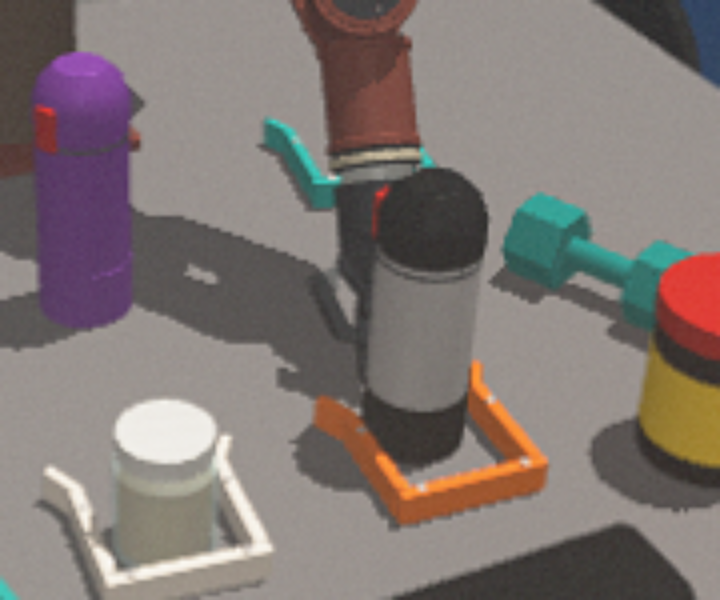

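```bash
python3 -m crank '[[[-0.4,0.1,0.3],[0,0,0]],[[-0.9,0.2,0.65],[0,0,0]],[[-1.4,0.3,1.05],[0,0,0]],[[-1.9,0.42,1.4],[0,0,0]],[[-2.4,0.53,1.8],[0,0,0]],[[-2.9,0.64,2.15],[0,0,0]],[[-3.3,0.73,2.45],[0,0,0]],[[-3.5,0.78,2.6],[0,0,0]],[[-3.6,0.8,2.68],[0,0,0]]]'
python3 - <<'E'
from m import *
p=eyes.read_camera("scene");W=cloud(p); print(shaker(W,p["image"],(.675,.117)))
E
python3 go.py .645 .1255 .014 -14 37
```

```text
time: 16.8
tool_pos: [0.6299, 0.1262, 0.0135]
tcp_rot: [0.307, 2.48, -0.102]
wrist_force: [-1.7, 1.0, -1.7]
width: 0.428
grip_force: 1.3
(array([0.6723, 0.1154]), np.int64(1030))
p [0.6298 0.1262 0.0136] F [-1.3 -0.4 -0.8] t 16.85 w 0.42 q [ 0.21  0.28  2.08 -0.98  0.33 -0.23]
shift cm [-1.22  0.3   0.86] turn [-0.001  0.    -0.002]
world xyz unit in tool [[-0.774, 0.195, -0.602], [0.244, 0.97, 0.001], [0.584, -0.146, -0.798]]
```

Creep forward in about 2 mm steps and watch the force.

```bash
python3 -m crank '[[[-0.15,0.04,0.11],[0,0,0]],[[-0.3,0.08,0.22],[0,0,0]],[[-0.3,0.08,0.22],[0,0,0]]]'; python3 -m crank '[[[-0.12,0.03,0.09],[0,0,0]],[[-0.16,0.04,0.12],[0,0,0]],[[-0.16,0.04,0.12],[0,0,0]]]'
```

```text
time: 17.1
tool_pos: [0.6334, 0.1262, 0.0138]
tcp_rot: [0.307, 2.479, -0.102]
wrist_force: [-1.2, 0.0, -0.4]
width: 0.427
grip_force: 0.9
time: 17.35
tool_pos: [0.6342, 0.1262, 0.0132]
tcp_rot: [0.307, 2.481, -0.103]
wrist_force: [-11.3, 1.1, 6.0]
width: 0.425
grip_force: 5.4
```

```bash
python3 -m crank '[[[-0.06,0.02,0.05],[0,0,0]],[[-0.1,0.02,0.07],[0,0,0]],[[-0.1,0.02,0.07],[0,0,0]]]'
python3 - <<'E'
from m import *
p=eyes.read_camera("scene");W=cloud(p); print(shaker(W,p["image"],(.675,.117)))
E
python3 go.py .56 .142 .03 -14 37
```

```text
time: 17.6
tool_pos: [0.6345, 0.1261, 0.0129]
tcp_rot: [0.307, 2.482, -0.104]
wrist_force: [-16.9, 1.8, 10.1]
width: 0.427
grip_force: 9.1
(array([0.6761, 0.1153]), np.int64(1039))
p [0.6345 0.126  0.0128] F [-16.3   2.2   9. ] t 17.65 w 0.43 q [ 0.21  0.29  2.07 -0.97  0.33 -0.25]
shift cm [ 5.06 -0.27 -5.94] turn [-0.002 -0.002 -0.001]
world xyz unit in tool [[-0.776, 0.194, -0.6], [0.244, 0.97, -0.001], [0.582, -0.147, -0.8]]
```

```bash
python3 -m crank '[[[0.3,-0.07,-0.22],[0,0,0]],[[0.8,-0.18,-0.6],[0,0,0]],[[1.6,-0.37,-1.2],[0,0,0]],[[2.5,-0.57,-2],[0,0,0]],[[3.5,-0.8,-3],[0,0,0]],[[4.3,-1,-4.3],[0,0,0]],[[4.3,-1.1,-6.5],[0,0,0]],[[3.8,-1.1,-9],[0,0,0]],[[3.3,-1.1,-11.5],[0,0,0]],[[2.8,-1.1,-14],[0,0,0]],[[2.8,-1.1,-15],[0,0,0]],[[2.8,-1.1,-15],[0,0,0]]]'
python3 - <<'E'
from m import *
p=eyes.read_camera("scene");W=cloud(p); print(shaker(W,p["image"],(.675,.117)),dock(W,p["image"]))
save("s7",cv2.resize(p["image"][110:310,150:500],None,fx=2.2,fy=2.2))
E
```

```text
time: 18.65
tool_pos: [0.5253, 0.1437, 0.12]
tcp_rot: [0.306, 2.474, -0.098]
wrist_force: [0.0, 0.1, -0.9]
width: 0.424
grip_force: 0.0
(array([0.6761, 0.1154]), np.int64(1038)) (array([ 0.6776,  0.1163, -0.066 ]), np.int64(388), np.float64(0.0028))
```

View pics/s7.png

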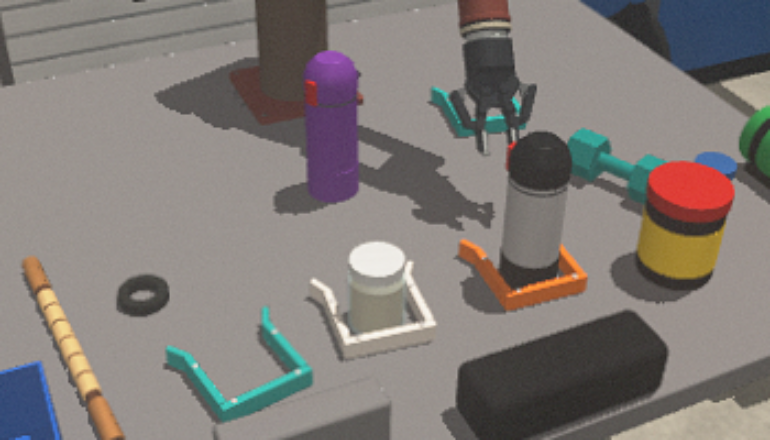

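The shaker stands upright in the orange dock at crop pixel (532,235), up against the back rail. The gripper is clear of it at (485,120), and everything else is where it was.

```bash
python3 -c "
from rig import robot; print(robot.finish_job())"
```

```text
the job is handed in; nothing more can be done
None
```

The shaker was pushed upright into the orange dock until it pressed against the back rail; the arm was withdrawn clear of it and the job was handed in at about 19 s.

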